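# Stand the washed skimmer cup on its drain pad

### The arm

A 7-joint arm with a two-finger parallel gripper is mounted at the origin on the work surface. World frame = base frame: x ahead of the robot, y to its left, z up, the work surface at z = 0. Lengths are in m, angles in rad, forces in N, time in s.
With the tool pointing down it reaches from about 0.425 to 0.925 m from the base axis. Payload 6.8 kg.
Tool frame: the origin (TCP) lies on the centre line of the jaws, within the pads' length; the fingertips stand bot.finger_overhang ahead of it and the grasp point (between the pads) lies 3 mm ahead of it (bot.finger_overhang is the distance from the TCP to the fingertips, in m); z points along the fingers, y is the direction in which the jaws open and shut (so a half turn about z gives the same grasp; the last joint's range is limited). The gripper opens to 85 mm and grips with 20 to 120 N. Pads are 22 mm wide; open, the fingers measure 114 mm over their backs; the gripper's body (76 mm by 85 mm) begins 54 mm behind the grasp point. The pads swing forward as they close: fully open they stand 13 mm farther back than shut.
Start: joints at [-1.239, 0.477, 0.022, 1.555, -0.011, 1.109, -0.083], TCP at [0.287, 0.611, 0.253] pointing down, gripper open.
Joint ranges: [-2.96, 2.96], [-0.34, 2.1], [-1.41, 1.46], [0.24, 2.44], [-1.37, 4.51], [0.17, 1.92], [-2.96, 2.96]. Speed limits (rad/s): [2.39, 2.39, 3.14, 3.14, 3.14, 3.14, 3.14].

### API

Orientations are given as a unit quaternion [w, x, y, z].
In Python, from station import bot gives the robot as it stands.
- The arm moves only by the tool drive_tool, never from a script. Its argument "increments" is text: rows parted by semicolons, each of 4 numbers parted by spaces: the shift along the world's x, y, z in m, then the turn about the world's z in rad. In form: tx ty tz spin; .... A call has 1 to 12 rows; each row shifts and turns the commanded pose from where the row before left it; what a row does not reach is not made up. A row lasts 1/12 s, in which the tool goes at most 41.7 mm and 7.16 degrees, less where a joint would pass 70% of its speed; a pose out of reach is approached as far as the arm can. A call is refused whole if a number of a shift passes 0.0417 or a number of a turn 0.125, either way. A call with a gripper value outside its range is refused whole. "grip" is the opening, from 0 (shut) to 1 (fully open), set as the call begins (left out, the last holds). The fingers move at their own pace and stop on an object; "squeeze" is the grip in N (left out, the last holds). Time passes only in rows, so rows that do not move let the fingers close. It gives the time, the measured TCP pose, the force and the opening at its end, in the units of the state.
- bot.get_obs(): the state, without advancing time (a new reading comes with each control period).
- bot.read_camera(name): name is "side" or "top" or "wrist"; returns the picture (420x560x3 uint8, red, green, blue); there is no depth.
- bot.calibration(name): a dict with "fx", "fy", "cx", "cy" (pixels), "camera_from_world" (4x4, takes a point from world to camera coordinates). Camera axes: x right, y down, z forward; pixel columns grow to the right and rows downward; lengths in m; the calibration is good to about 2 mm. A picture is of the moment at which its call begins: read the wrist's pose just before it. calibration takes no time and is no camera call; for the wrist camera it gives the pose at the moment of the call.
- bot.hand_in(): hands the job in, once; it reports no verdict.
The state is a dict: "t": time; "q": joint angles; "joint_vel": joint speeds; "joint_torque": joint torques, N m; "eef_pos": TCP position; "tool_rot": TCP orientation; "contact_force": force on the tool from outside, world axes, zero at the start; "torque": the same for the moment, N m; "gripper_width": opening from 0.0 (shut) to 1.0 (fully open).
Only numpy, scipy, OpenCV 4.12 (cv2) and the standard library are available. Lean on these libraries where they do the work, as an engineer would, in place of code of your own. Each camera call takes 0.05 s, during which the arm holds its last target.

### The job

Take the red-rimmed skimmer cup by its grey cap and stand it upright, neck down, in the middle of the round yellow drain pad. It is top-heavy on a narrow neck: set it down gently, let go slowly and see that it stands still by itself. Never let either cup fall over, and leave the blue-rimmed cup where it is.

Things in the scene. Friction and masses are not known exactly. Their poses are not given: they have to be found in the camera images.
- red_cup_mid (a point): Mid-height point, on the axis, of the red-rimmed top-heavy cup (155 mm tall, 0.3 kg, z up), 77.5 mm above its foot. From the foot up: white neck, diameter 40, to 50 mm; clear bowl with red flanges, diameter 96, to 115 mm; round grey cap to grip, diameter 40, to 155 mm. Tips over beyond about 12 degrees of lean. The cup to move; starts standing on the table.
- pad_top (a point): Centre of the flat top of the yellow drain pad, a fixed plain disc of diameter 90, 20 mm high, standing on the table, with a black spot of diameter 60 (flush) in the middle of its top. z is up.
- blue_cup_mid (a point): Mid-height point, on the axis, of the blue-rimmed top-heavy cup (155 mm tall, 0.3 kg, z up), 77.5 mm above its foot. From the foot up: white neck, diameter 40, to 50 mm; clear bowl with blue flanges, diameter 96, to 115 mm; round grey cap to grip, diameter 40, to 155 mm. Tips over beyond about 12 degrees of lean. A bystander standing on the table.

How it is judged:
By the outcome, as a careful person would: the job done as asked, in the order asked, and still so for the second after the job is handed in, with the robot touching nothing.
It also fails if it takes over 53 s, if anything falls off the work surface, if the arm or the gripper's body presses on something with over 40 N, if the wrist force passes 120 N, or if a joint passes its speed limit or range.

## Working session

There is one attempt and no reset: what is moved stays moved. The work goes in short steps, Python scripts to look and compute and a tool call to move; the robot and the scene stay as the last step left them, time stands still between calls to the robot, and variables do not carry over. Pictures are saved under pics/ and viewed, and the job is handed in when it is done.

Besides the shell and the picture viewer there is one more tool, called as name(argument=value, ...) on one line, values as JSON. drive_tool: Moves the arm, as the interface text tells. Its arguments: {"type":"object","properties":{"increments":{"type":"string"},"grip":{"type":"number"},"squeeze":{"type":"number"}},"required":["increments"]}

```bash
mkdir -p pics; ls
python3 - <<'E'
from station import bot
import cv2,numpy as np
for n in ["side","top","wrist"]:
    c=bot.calibration(n); print(n,c["fx"],c["fy"],c["cx"],c["cy"],np.round(c["camera_from_world"],3).tolist())
    cv2.imwrite(f"pics/{n}0.png",bot.read_camera(n)[:,:,::-1])
o=bot.get_obs();print(o["t"],o["eef_pos"],o["tool_rot"],bot.finger_overhang,o["contact_force"])
E
```

```text
pics
side 517.8644988037358 517.8644988037358 281.90943083442596 209.2416409212764 [[0.849, -0.528, 0.015, -0.46], [-0.386, -0.639, -0.665, 0.276], [0.361, 0.559, -0.746, 1.15], [0.0, 0.0, 0.0, 1.0]]
top 480.22170226960253 480.22170226960253 283.83790059270973 211.9323678234186 [[0.005, -1.0, -0.026, 0.013], [-0.995, -0.002, -0.097, 0.57], [0.097, 0.027, -0.995, 0.963], [0.0, 0.0, 0.0, 1.0]]
wrist 368.2632116131285 368.2632116131285 278.71836114601643 207.49674466586467 [[0.425, 0.905, -0.002, -0.674], [0.869, -0.408, 0.28, -0.037], [0.252, -0.12, -0.96, 0.379], [0.0, 0.0, 0.0, 1.0]]
0.15 [0.28721299 0.6103998  0.25255244] [-9.49822353e-05  2.18119974e-01  9.75921710e-01 -6.95925587e-04] 0.022 [-1.19206206  0.40840698  0.26579907]
```

View pics/side0.png

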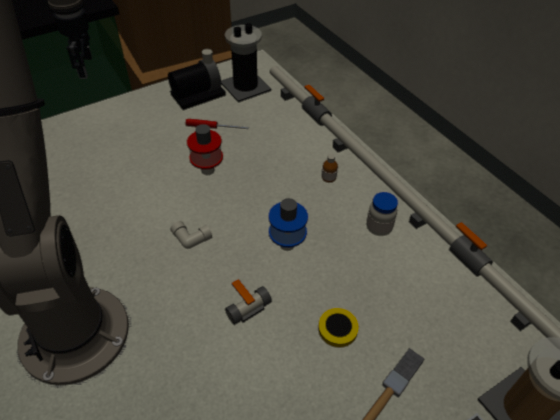

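View pics/top0.png

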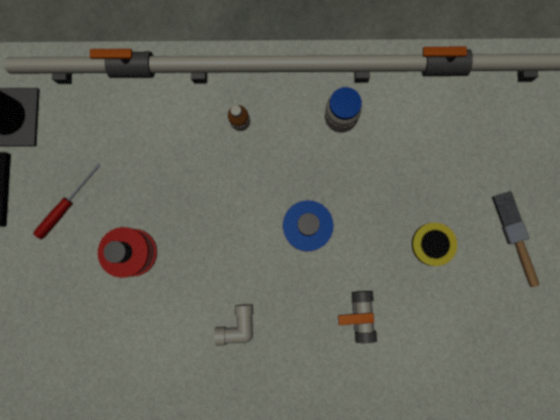

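View pics/wrist0.png

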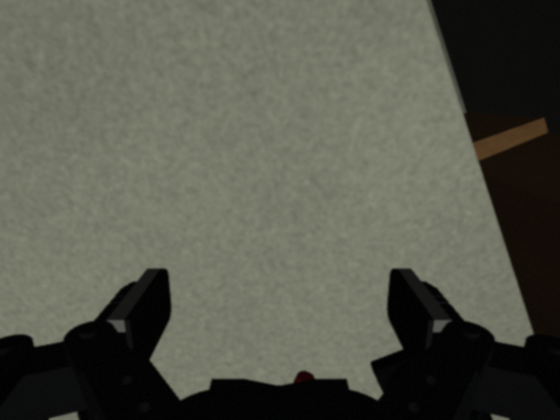

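The top view shows the red cup with its cap near (115,252), the blue cup with its cap at (308,224), and the pad at (435,244). The side view shows caps at about (203,133) and (289,208), and the pad at (339,327). Next I'll measure these positions.

```bash
cat > h.py <<'E'
from station import bot
import cv2,numpy as np
def ray(n,uv,c=None):
    c=c or bot.calibration(n);T=np.array(c["camera_from_world"]);R=T[:3,:3];o=-R.T@T[:3,3]
    d=R.T@np.array([(uv[0]-c["cx"])/c["fx"],(uv[1]-c["cy"])/c["fy"],1]);return o,d/np.linalg.norm(d)
def onz(n,uv,z,c=None):
    o,d=ray(n,uv,c);return o+d*(z-o[2])/d[2]
def tri(a,b):
    (o1,d1),(o2,d2)=a,b
    A=np.stack([d1,-d2],1);s=np.linalg.lstsq(A,o2-o1,rcond=None)[0]
    p,q=o1+s[0]*d1,o2+s[1]*d2;return (p+q)/2,np.linalg.norm(p-q)
def proj(n,p,c=None):
    c=c or bot.calibration(n);q=np.array(c["camera_from_world"])@np.append(p,1);return np.array([c["cx"]+c["fx"]*q[0]/q[2],c["cy"]+c["fy"]*q[1]/q[2]])
E
python3 - <<'E'
from h import *
for n in ["top","side"]:
    im=cv2.imread(f"pics/{n}0.png");hsv=cv2.cvtColor(im,cv2.COLOR_BGR2HSV)
    H,S,V=cv2.split(hsv)
    ms={"red":((H<8)|(H>172))&(S>120)&(V>50),"blue":(H>100)&(H<130)&(S>120)&(V>50),"yel":(H>20)&(H<35)&(S>150)&(V>80)}
    for k,m in ms.items():
        cs,_=cv2.findContours(m.astype(np.uint8),cv2.RETR_EXTERNAL,cv2.CHAIN_APPROX_NONE)
        for c in cs:
            if cv2.contourArea(c)<300: continue
            e=cv2.fitEllipse(cv2.convexHull(c)) ;print(n,k,cv2.boundingRect(c),np.round(e[0],1),np.round(e[1],1),cv2.contourArea(c))
            if k=="yel": print("  pad",onz(n,e[0],.02))
    for nm,(x,y) in ({"red":(95,232),"blue":(285,202)} if n=="top" else {"red":(183,113),"blue":(269,188)}).items():
        cv2.imwrite(f"pics/{n}_{nm}_z.png",cv2.resize(im[y-25:y+75,x-25:x+75],None,fx=6,fy=6,interpolation=cv2.INTER_NEAREST))
ims=[cv2.imread(f"pics/{n}_{k}_z.png")[:400,:400] for n in("top","side") for k in("red","blue")]
a=cv2.convertScaleAbs(np.vstack([np.hstack(ims[:2]),np.hstack(ims[2:])]),alpha=2)
cv2.imwrite("pics/zoom.png",cv2.resize(a,(600,600)))
E
```

```text
top red (98, 227, 59, 51) [126.5 252.1] [50.7 59.2] 2272.0
top red (34, 198, 37, 40) [ 52.5 217. ] [12.4 56.7] 432.0
top blue (283, 201, 50, 50) [307.6 225.3] [49.3 49.7] 1875.5
top blue (330, 88, 31, 31) [345.  102.7] [30.5 31.1] 713.0
top yel (413, 223, 44, 42) [434.4 243.9] [42.1 43.6] 1390.0
  pad [ 0.50548744 -0.29360814  0.02      ]
side red (187, 130, 36, 38) [204.8 148.3] [37.6 40.6] 760.0
side blue (269, 203, 39, 43) [287.5 223.2] [42.1 46.6] 1095.0
side blue (373, 192, 25, 19) [384.9 201. ] [17.7 24.5] 320.0
side yel (319, 308, 40, 36) [338.2 325.4] [35.2 40.2] 1074.0
  pad [ 0.5039596  -0.29783831  0.02      ]
```

View pics/zoom.png

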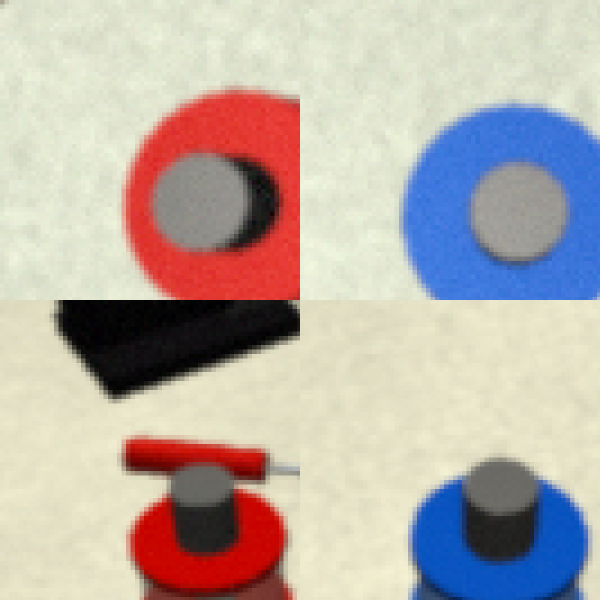

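In the zoomed views, the red cup's cap top is at about (114.5,251.7) in the top image and (202.7,128.7) in the side image. The blue cap is at about (307.5,224) and (288.5,204). I'll refine these with grey masks, and use the black spot for the pad.

Run:
```python
from h import *
pts={}
for n,seeds in {"top":{"red":(115,252),"blue":(307,224),"spot":(435,244)},"side":{"red":(203,129),"blue":(289,204),"spot":(339,325)}}.items():
    im=cv2.imread(f"pics/{n}0.png")
    for k,s in seeds.items():
        r=6 
        m=np.zeros((422,562),np.uint8)
        b=im.copy()
        d=9 if k!="spot" else 14
        _,_,mm,rect=cv2.floodFill(b,m,s,(255,0,255),(d,)*3,(d,)*3,4|cv2.FLOODFILL_FIXED_RANGE)
        f=m[1:-1,1:-1]; 
        c=max(cv2.findContours(f,cv2.RETR_EXTERNAL,cv2.CHAIN_APPROX_NONE)[0],key=cv2.contourArea)
        e=cv2.fitEllipse(c);z=.02 if k=="spot" else .155
        pts[n,k]=e[0];print(n,k,im[s[1],s[0]],rect,np.round(e[0],1),np.round(e[1],1),np.round(onz(n,e[0],z),4))
for k in("red","blue","spot"): print(k,tri(ray("top",pts["top",k]),ray("side",pts["side",k])))
```

```text
top red [70 73 73] (105, 242, 19, 20) [114.  251.5] [18.5 19.4] [0.4854 0.3167 0.155 ]
top blue [76 78 79] (299, 214, 20, 20) [308.2 223.5] [19.2 19.4] [ 0.5369 -0.0323  0.155 ]
top spot [13 17 19] (422, 231, 27, 27) [435.1 243.7] [25.4 26.3] [ 0.5059 -0.295   0.02  ]
side red [49 52 52] (196, 125, 14, 8) [202.3 128.6] [ 7.4 13.4] [0.4848 0.3151 0.155 ]
side blue [51 54 55] (281, 199, 16, 11) [288.2 204. ] [10.4 14.8] [ 0.5355 -0.0344  0.155 ]
side spot [11 11 12] (327, 314, 24, 22) [338.3 324.7] [20.4 23.9] [ 0.5052 -0.2965  0.02  ]
red (array([0.48554035, 0.31730373, 0.15314342]), np.float64(0.0002333702874381903))
blue (array([ 0.53699888, -0.03232192,  0.15216633]), np.float64(0.00014987113878983245))
spot (array([ 0.50599432, -0.29567558,  0.0178947 ]), np.float64(9.845713827071439e-05))
```

Both views agree within about 2 mm and the heights match: red (0.485,0.316), blue (0.536,-0.033), pad (0.5055,-0.2955). Moving above the red cup now.

drive_tool(increments="0.008 -0.012 0 0;0.016 -0.024 0 0;0.02 -0.03 0 0;0.02 -0.03 0 0;0.02 -0.03 0 0;0.02 -0.03 0 0;0.02 -0.03 0 0;0.02 -0.03 0 0;0.02 -0.03 0 0;0.018 -0.027 0 0;0.011 -0.014 0 0;0.005 -0.007 0 0", grip=1, squeeze=40)

```text
t: 1.15
eef_pos: [0.4877, 0.3119, 0.2534]
tool_rot: [0.001, 0.221, 0.975, -0.001]
contact_force: [-0.4, -0.3, -0.2]
gripper_width: 1.001
```

Run:
```python
from h import *
o=bot.get_obs();print(o["t"],o["eef_pos"],o["tool_rot"],o["q"],o["contact_force"])
c=bot.calibration("wrist");im=bot.read_camera("wrist");cv2.imwrite("pics/w1.png",im[:,:,::-1])
for p in [(.485,.316,.155),(.485,.316,.115)]: print(proj("wrist",p,c))
```

```text
1.15 [0.48771798 0.31192315 0.25340841] [ 5.89786909e-04  2.21136747e-01  9.75242434e-01 -6.20698024e-04] [-0.78209881  0.31907228  0.13060485  1.79834183 -0.0457592   1.0273881
  0.49050001] [-0.41479271 -0.30031026 -0.23328062]
[282.45641336 211.950208  ]
[281.98201758 195.83254401]
```

View pics/w1.png

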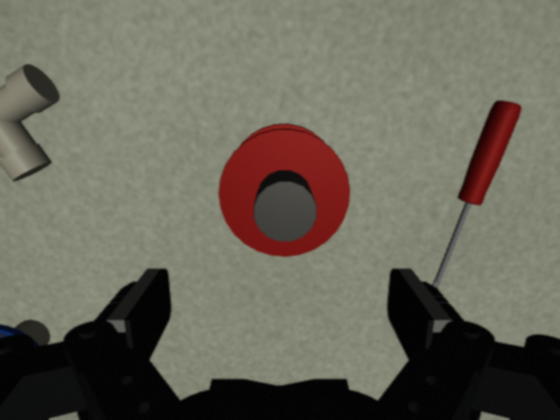

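The wrist view shows the cap top at about (285,211), while my estimate projects to (282.5,212), a gap of about 1.6 mm. I'll measure it directly.

Run:
```python
from h import *
im=cv2.imread("pics/w1.png");c=bot.calibration("wrist")
m=np.zeros((422,562),np.uint8)
d=12;cv2.floodFill(cv2.medianBlur(im,3),m,(285,213),(255,0,255),(d,)*3,(d,)*3,4|cv2.FLOODFILL_FIXED_RANGE)
k=max(cv2.findContours(m[1:-1,1:-1],cv2.RETR_EXTERNAL,cv2.CHAIN_APPROX_NONE)[0],key=cv2.contourArea)
e=cv2.fitEllipse(cv2.convexHull(k));print(e,onz("wrist",e[0],.155,c))
o=bot.get_obs();print(o["eef_pos"]);print(proj("wrist",o["eef_pos"],c))
from scipy.spatial.transform import Rotation as R
q=o["tool_rot"];print(R.from_quat([q[1],q[2],q[3],q[0]]).as_matrix().round(3))
```

```text
((284.8045349121094, 210.85267639160156), (58.55535888671875, 61.17961883544922), 87.35847473144531) [0.48498157 0.31794211 0.155     ]
[0.4876894  0.31226483 0.25337711]
[277.93978373 300.89107133]
[[-0.902  0.431  0.001]
 [ 0.431  0.902 -0.001]
 [-0.001 -0.001 -1.   ]]
```

drive_tool(increments="-0.0025 0.0045 -0.01 0;0 0 -0.02 0;0 0 -0.02 0;0 0 -0.01 0;0 0 0 0")

```text
t: 1.62
eef_pos: [0.4799, 0.3222, 0.1902]
tool_rot: [-0.002, 0.217, 0.976, -0.002]
contact_force: [-0.6, -0.4, 0.0]
gripper_width: 0.996
```

Run:
```python
from h import *
o=bot.get_obs();print(o["t"],o["eef_pos"],o["contact_force"],o["joint_vel"].round(3) if hasattr(o["joint_vel"],"round") else o["joint_vel"])
c=bot.calibration("wrist");im=bot.read_camera("wrist");cv2.imwrite("pics/w2.png",im[:,:,::-1])
print(proj("wrist",(.485,.317,.155),c),proj("wrist",o["eef_pos"],c))
```

```text
1.6167 [0.47994341 0.32217749 0.19019723] [-0.59486704 -0.44347021  0.01872342] [ 0.005 -0.035  0.015 -0.043  0.005  0.042  0.001]
[272.96256507 274.50587039] [277.94406939 300.91033962]
```

View pics/w2.png

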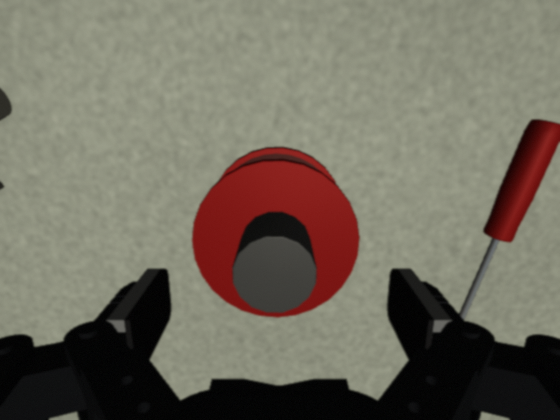

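The cap is at (275,274), so the earlier offset was lag plus a small overshoot. I'll correct it and settle.

drive_tool(increments="0.0025 -0.0035 0 0;0 0 0 0;0 0 0 0;0 0 0 0")

```text
t: 2.0
eef_pos: [0.4859, 0.318, 0.1942]
tool_rot: [0.0, 0.218, 0.976, 0.001]
contact_force: [0.8, -0.6, 0.6]
gripper_width: 1.003
```

```bash
cat > cap.py <<'E'
from h import *
import sys
o=bot.get_obs();c=bot.calibration("wrist");im=bot.read_camera("wrist");cv2.imwrite(sys.argv[1],im[:,:,::-1])
print(o["t"],o["eef_pos"],o["contact_force"],o["gripper_width"])
p=proj("wrist",(.485,.3175,.155),c);print(p)
im=cv2.medianBlur(im,3);m=np.zeros((422,562),np.uint8);s=tuple(int(v) for v in p)
cv2.floodFill(im,m,s,(255,0,255),(12,)*3,(12,)*3,4|cv2.FLOODFILL_FIXED_RANGE)
k=max(cv2.findContours(m[1:-1,1:-1],cv2.RETR_EXTERNAL,cv2.CHAIN_APPROX_NONE)[0],key=cv2.contourArea)
e=cv2.fitEllipse(cv2.convexHull(k));print(e,onz("wrist",e[0],.155,c)-o["eef_pos"])
E
python3 cap.py pics/w3.png
```

```text
2.0 [0.48587095 0.3180151  0.19422207] [ 0.80112405 -0.5684192   0.64404511] 1.002868643024802
[276.24249417 256.21787398]
((276.3821716308594, 255.92117309570312), (75.46397399902344, 81.46240997314453), 88.71015930175781) [-0.00097962 -0.00039115 -0.03922207]
```

Centred to within 1 mm. Lowering to TCP z of about 0.144.

drive_tool(increments="-0.0005 0 -0.01 0;0 0 -0.015 0;0 0 -0.012 0;0 0 -0.008 0;0 0 -0.004 0;0 0 0 0;0 0 0 0;0 0 0 0")

```text
t: 2.72
eef_pos: [0.4853, 0.318, 0.1448]
tool_rot: [0.0, 0.218, 0.976, 0.0]
contact_force: [0.0, -0.2, 0.4]
gripper_width: 0.999
```

```bash
python3 cap.py pics/w4.png
python3 - <<'E'
from h import *
im=bot.read_camera("side");cv2.imwrite("pics/s4.png",cv2.resize(im[60:210,100:300,::-1],None,fx=4,fy=4))
E
```

```text
2.7167 [0.48527819 0.31802702 0.14479238] [ 0.03080324 -0.16753182  0.41757114] 0.9990167489124412
[276.16045378 316.49541997]
((276.4277648925781, 315.4759521484375), (99.08147430419922, 112.65643310546875), 88.56888580322266) [-0.00059825 -0.00027495  0.01020762]
```

View pics/w4.png

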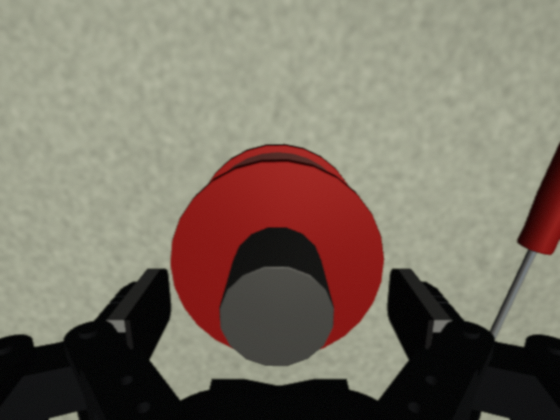

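View pics/s4.png

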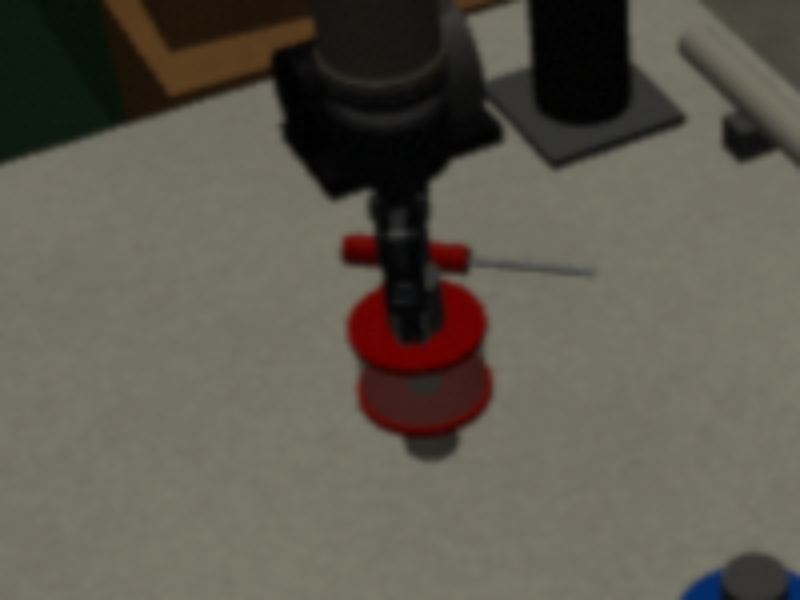

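The cap sits centred between the pads: pad edges are at columns 168 and 390, cap centre at 276. The tips are above the flange, so I'll close.

drive_tool(increments="0 0 0 0;0 0 0 0;0 0 0 0;0 0 0 0;0 0 0 0;0 0 0 0;0 0 0 0;0 0 0 0", grip=0.35, squeeze=40)

```text
t: 3.48
eef_pos: [0.485, 0.3178, 0.1446]
tool_rot: [0.0, 0.218, 0.976, 0.0]
contact_force: [-1.5, -1.0, 5.8]
gripper_width: 0.453
```

drive_tool(increments="0 0 0 0;0 0 0 0;0 0 0 0;0 0 0.003 0;0 0 0.004 0;0 0 0.005 0;0 0 0.006 0;0 0 0.006 0;0 0 0.006 0;0 0 0 0;0 0 0 0", grip=0.2, squeeze=50)

```text
t: 4.4
eef_pos: [0.4851, 0.318, 0.1749]
tool_rot: [0.0, 0.218, 0.976, 0.0]
contact_force: [0.2, -0.4, -3.0]
gripper_width: 0.454
```

```bash
cat > look.py <<'E'
from h import *
import sys
t=sys.argv[1];x,y=int(sys.argv[2]),int(sys.argv[3])
a=bot.read_camera("side")[:,:,::-1];b=bot.read_camera("wrist")[:,:,::-1]
cv2.imwrite(f"pics/{t}s.png",a);cv2.imwrite(f"pics/{t}w.png",b)
z=cv2.resize(a[max(y-50,0):y+50,x-50:x+50],(420,420))
cv2.imwrite(f"pics/{t}.png",cv2.convertScaleAbs(cv2.resize(np.hstack([z,b[:,100:460]]),(780,420)),alpha=1.5))
o=bot.get_obs();print(o["t"],o["eef_pos"],o["contact_force"],o["torque"],o["gripper_width"])
E
python3 look.py l1 203 150
```

```text
4.5 [0.48473912 0.31769869 0.17417749] [-1.14809156 -0.07708792 -2.11564861] [-0.00650832 -0.01672934  0.04353864] 0.45029594253933
```

View pics/l1.png

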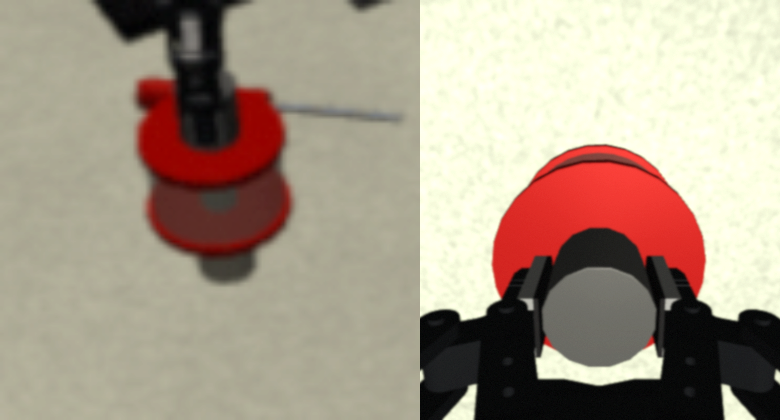

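Lifted, held and upright. Now up to a height that clears the blue cup.

drive_tool(increments="0 0 0.005 0;0 0 0.01 0;0 0 0.015 0;0 0 0.02 0;0 0 0.022 0;0 0 0.022 0;0 0 0.022 0;0 0 0.022 0;0 0 0.02 0;0 0 0.012 0;0 0 0.008 0;0 0 0.004 0")

```text
t: 5.5
eef_pos: [0.485, 0.3179, 0.3574]
tool_rot: [0.0, 0.218, 0.976, 0.001]
contact_force: [0.9, -0.2, -2.0]
gripper_width: 0.456
```

drive_tool(increments="0 -0.004 0 0;0 -0.008 0 0;0 -0.013 0 0;0.001 -0.018 0 0;0.001 -0.022 0 0;0.001 -0.024 0 0;0.001 -0.024 0 0;0.001 -0.024 0 0;0.001 -0.024 0 0;0.001 -0.024 0 0;0.001 -0.024 0 0;0.001 -0.024 0 0")

```text
t: 6.5
eef_pos: [0.4929, 0.0819, 0.3554]
tool_rot: [-0.001, 0.219, 0.976, -0.001]
contact_force: [0.5, -0.9, -2.9]
gripper_width: 0.456
```

drive_tool(increments="0.001 -0.024 0 0;0.001 -0.024 0 0;0.001 -0.024 0 0;0.001 -0.024 0 0;0.001 -0.024 0 0;0.001 -0.024 0 0;0.001 -0.024 0 0;0.001 -0.024 0 0;0.001 -0.024 0 0;0.001 -0.024 0 0;0.001 -0.024 0 0;0.0005 -0.024 0 0")

```text
t: 7.5
eef_pos: [0.5037, -0.2054, 0.3555]
tool_rot: [-0.001, 0.219, 0.976, -0.0]
contact_force: [0.9, 0.6, -2.6]
gripper_width: 0.456
```

drive_tool(increments="0 -0.022 0 0;0 -0.019 0 0;0 -0.016 0 0;0 -0.013 0 0;0 -0.01 0 0;0 -0.007 0 0;0 -0.004 0 0;0 0 0 0;0 0 0 0;0 0 0 0")

```text
t: 8.33
eef_pos: [0.5056, -0.2933, 0.3562]
tool_rot: [-0.0, 0.218, 0.976, 0.0]
contact_force: [0.6, 1.1, -2.0]
gripper_width: 0.453
```

```bash
python3 look.py l2 339 200; python3 -c "
from h import *
cv2.imwrite('pics/t2.png',bot.read_camera('top')[:,:,::-1])"
```

```text
8.4333 [ 0.50563781 -0.29339858  0.35630322] [ 0.31083121 -0.5356904  -1.63711046] [ 0.07130682 -0.00070918 -0.02631649] 0.4543200093897767
```

View pics/l2s.png

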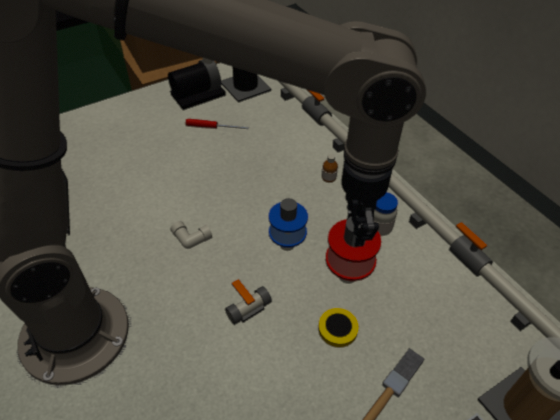

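View pics/t2.png

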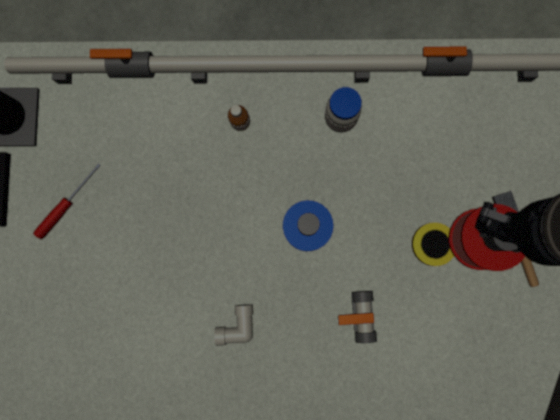

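The red cup hangs upright above and past the pad's line of sight, and the blue cup hasn't moved (cap at 308,224). I'll lower to about 20 mm above the pad and check.

drive_tool(increments="0 -0.002 -0.005 0;0 0 -0.01 0;0 0 -0.016 0;0 0 -0.02 0;0 0 -0.022 0;0 0 -0.022 0;0 0 -0.022 0;0 0 -0.02 0;0 0 -0.016 0;0 0 -0.01 0;0 0 -0.006 0;0 0 -0.003 0")

```text
t: 9.48
eef_pos: [0.5051, -0.2961, 0.1834]
tool_rot: [-0.001, 0.218, 0.976, 0.0]
contact_force: [-0.3, -0.1, -2.9]
gripper_width: 0.455
```

drive_tool(increments="0 0 0 0;0 0 0 0;0 0 0 0")

```text
t: 9.73
eef_pos: [0.5059, -0.2966, 0.1853]
tool_rot: [0.001, 0.218, 0.976, -0.0]
contact_force: [-0.2, 0.6, -2.3]
gripper_width: 0.453
```

```bash
python3 look.py l3 339 290; python3 -c "
from h import *
cv2.imwrite('pics/t3.png',bot.read_camera('top')[:,:,::-1])
print(proj('side',(.5055,-.2957,.02)),proj('side',(.5055,-.2957,.042)),proj('side',(.5055,-.2957,.157)))"
```

```text
9.8333 [ 0.50583081 -0.29644051  0.18511418] [-1.04558699  0.06898557 -1.8717    ] [ 0.00397935 -0.00963016 -0.0020162 ] 0.4537957813442876
[338.20058072 324.36623794] [339.16110529 319.3566277 ] [344.67090467 290.62030153]
```

View pics/l3.png

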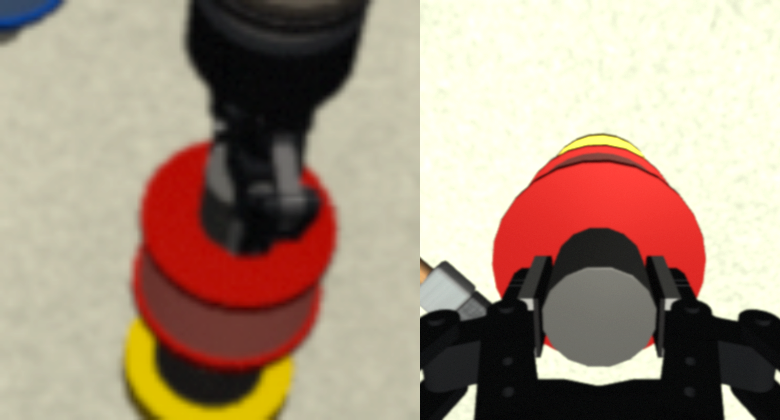

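View pics/t3.png

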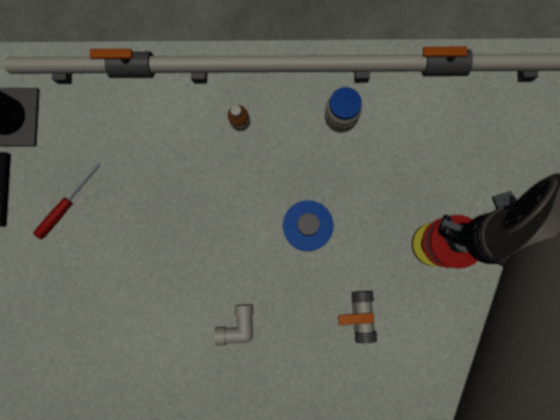

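The cup is upright and centred over the pad, and the wrist view matches the one at grasp. Lowering gently.

drive_tool(increments="0 0.0005 -0.004 0;0 0 -0.005 0;0 0 -0.004 0;0 0 -0.002 0;0 0 -0.001 0;0 0 -0.001 0;0 0 -0.001 0;0 0 0 0;0 0 0 0")

```text
t: 10.63
eef_pos: [0.5054, -0.2958, 0.1664]
tool_rot: [0.0, 0.218, 0.976, -0.0]
contact_force: [0.4, 0.8, -2.6]
gripper_width: 0.458
```

drive_tool(increments="0 0 -0.0005 0;0 0 -0.0005 0;0 0 0 0;0 0 0 0")

```text
t: 10.97
eef_pos: [0.5054, -0.2957, 0.1653]
tool_rot: [0.0, 0.218, 0.976, 0.0]
contact_force: [0.7, 0.6, -3.3]
gripper_width: 0.455
```

drive_tool(increments="0 0 -0.0005 0;0 0 -0.0005 0;0 0 0 0;0 0 0 0")

```text
t: 11.3
eef_pos: [0.5056, -0.2959, 0.1647]
tool_rot: [0.0, 0.218, 0.976, 0.0]
contact_force: [0.0, 0.1, 2.9]
gripper_width: 0.46
```

The force went from -3 to +3 N, so the foot is on the pad. Releasing in small steps.

drive_tool(increments="0 0 0 0;0 0 0 0;0 0 0 0", squeeze=20)

```text
t: 11.55
eef_pos: [0.5056, -0.2959, 0.1647]
tool_rot: [0.0, 0.218, 0.976, -0.0]
contact_force: [-1.1, 0.5, 3.7]
gripper_width: 0.455
```

drive_tool(increments="0 0 0 0;0 0 0 0;0 0 0 0", grip=0.47)

```text
t: 11.8
eef_pos: [0.5053, -0.2957, 0.1641]
tool_rot: [-0.0, 0.218, 0.976, -0.0]
contact_force: [-0.3, -0.8, -0.7]
gripper_width: 0.471
```

drive_tool(increments="0 0 0 0;0 0 0 0;0 0 0 0", grip=0.49)

```text
t: 12.05
eef_pos: [0.5054, -0.2956, 0.1642]
tool_rot: [-0.0, 0.218, 0.976, 0.0]
contact_force: [-0.1, 0.1, -0.4]
gripper_width: 0.489
```

drive_tool(increments="0 0 0 0;0 0 0 0;0 0 0 0", grip=0.52)

```text
t: 12.3
eef_pos: [0.5054, -0.2957, 0.1643]
tool_rot: [0.0, 0.218, 0.976, 0.0]
contact_force: [0.6, 0.4, 0.1]
gripper_width: 0.52
```

```bash
python3 look.py l4 339 290
```

```text
12.4 [ 0.50539964 -0.29572601  0.16431901] [-0.30165805 -0.36219885  0.71921492] [ 0.00915599  0.00590338 -0.01529919] 0.5139931803947668
```

View pics/l4.png

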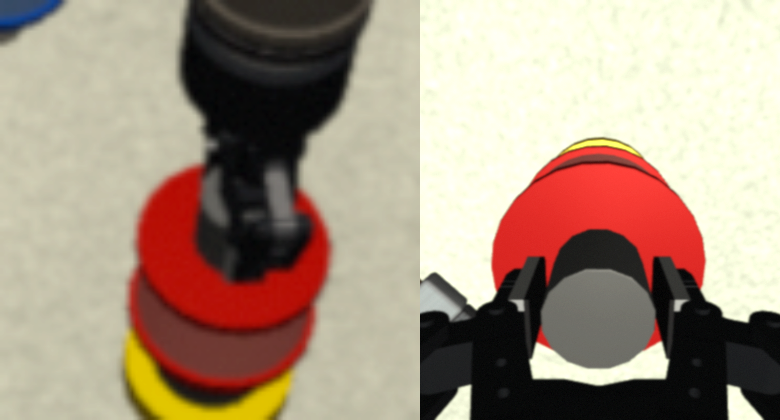

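The cup stands freely with gaps on both sides of the cap. Now opening wide and lifting straight up.

drive_tool(increments="0 0 0 0;0 0 0 0;0 0 0 0;0 0 0 0;0 0 0 0;0 0 0 0", grip=0.9)

```text
t: 12.9
eef_pos: [0.5054, -0.2957, 0.1643]
tool_rot: [0.0, 0.218, 0.976, -0.0]
contact_force: [-1.0, -0.6, -0.1]
gripper_width: 0.898
```

```bash
python3 look.py l5 339 290
```

```text
13.0 [ 0.5053324  -0.29573535  0.16429541] [0.56957863 0.43058314 0.34892713] [ 0.03704933  0.00557708 -0.00444681] 0.9023835265976803
```

View pics/l5.png

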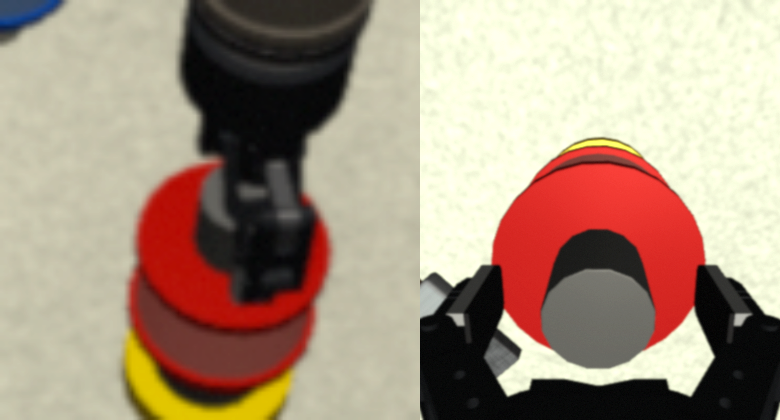

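The jaws are well clear of the cap and the cup didn't move. Retreating upward.

drive_tool(increments="0 0 0.004 0;0 0 0.008 0;0 0 0.014 0;0 0 0.02 0;0 0 0.025 0;0 0 0.025 0;0 0 0.025 0;0 0 0.025 0;0 0 0.018 0;0 0 0.01 0;0 0 0.004 0;0 0 0 0")

```text
t: 14.0
eef_pos: [0.5055, -0.2958, 0.343]
tool_rot: [0.001, 0.218, 0.976, 0.0]
contact_force: [-0.4, -0.1, -0.3]
gripper_width: 0.903
```

drive_tool(increments="0.01 -0.02 0 0;0.01 -0.025 0 0;0.01 -0.025 0 0;0.01 -0.025 0 0;0.01 -0.025 0 0;0.01 -0.02 0 0;0 -0.01 0 0;0 0 0 0;0 0 0 0;0 0 0 0")

```text
t: 14.83
eef_pos: [0.5652, -0.4444, 0.3418]
tool_rot: [-0.0, 0.218, 0.976, 0.001]
contact_force: [0.6, 0.4, 0.9]
gripper_width: 0.898
```

```bash
python3 look.py l6 339 290;python3 - <<'E'
from h import *
cv2.imwrite("pics/t6.png",bot.read_camera("top")[:,:,::-1])
p=(.5055,-.2957)
for n in("side","top"): print(n,proj(n,(*p,.175)),proj(n,(*p,.135)),proj(n,(*p,.02)))
E
```

```text
14.9333 [ 0.56555186 -0.4442891   0.34247376] [-1.33801678  0.00696061  0.05633237] [0.00332112 0.0106113  0.01201661] 0.8967445910545724
side [345.61588291 285.69177309] [343.54825995 296.47544843] [338.20058072 324.36623794]
top [461.19169115 241.18336585] [453.65557612 241.98315296] [435.38629054 243.92202186]
```

View pics/l6s.png

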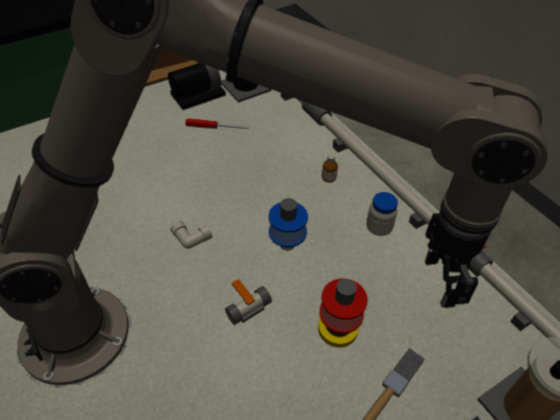

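View pics/t6.png

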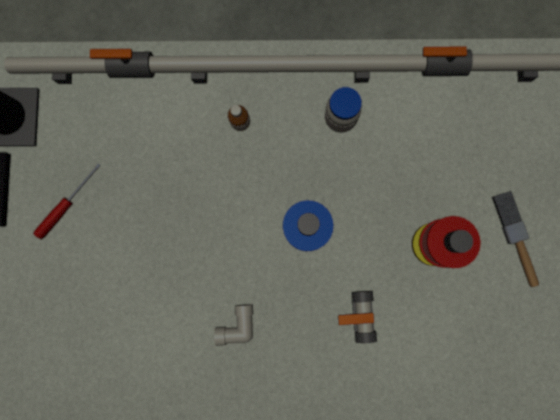

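The cup stands on the pad. Its cap is at about (460,241) in the top view and (345,287) in the side view, close to the predicted (461,241) and (346,286). One last stillness check after a wait, then I'll hand in.

drive_tool(increments="0 0 0 0;0 0 0 0;0 0 0 0;0 0 0 0;0 0 0 0;0 0 0 0;0 0 0 0;0 0 0 0;0 0 0 0;0 0 0 0;0 0 0 0;0 0 0 0")

```text
t: 15.98
eef_pos: [0.5654, -0.4457, 0.3423]
tool_rot: [-0.0, 0.218, 0.976, 0.0]
contact_force: [0.6, -0.7, -0.0]
gripper_width: 0.899
```

Run:
```python
from h import *
for n,f,s in(("top","pics/t6.png",{"red":(460,241),"blue":(307,224)}),("side","pics/l6s.png",{"red":(346,286),"blue":(289,204)})):
    b=bot.read_camera(n)[:,:,::-1].copy();a=cv2.imread(f)
    print(n,"max diff",[int(cv2.absdiff(a,b)[y-30:y+50,x-40:x+40].max()) for x,y in s.values()])
    for k,q in s.items():
        m=np.zeros((422,562),np.uint8)
        cv2.floodFill(b.copy(),m,q,(255,0,255),(9,)*3,(9,)*3,4|cv2.FLOODFILL_FIXED_RANGE)
        c=max(cv2.findContours(m[1:-1,1:-1],cv2.RETR_EXTERNAL,cv2.CHAIN_APPROX_NONE)[0],key=cv2.contourArea)
        e=cv2.fitEllipse(c);print(k,np.round(e[0],1),np.round(onz(n,e[0],.175 if k=="red" else .155),4))
```

```text
top max diff [16, 10]
red [461.  240.9] [ 0.506  -0.2954  0.175 ]
blue [308.1 223.6] [ 0.5367 -0.032   0.155 ]
side max diff [6, 6]
red [346.3 286.7] [ 0.5053 -0.2983  0.175 ]
blue [288.2 204. ] [ 0.5356 -0.0344  0.155 ]
```

```bash
python3 -c "
from station import bot
print(bot.hand_in())"
```

```text
the job is handed in; nothing more can be done
None
```

The red-rimmed cup is standing upright, neck down, on the yellow pad, and I handed the job in at about 16 s. I gripped it by its grey cap, carried it over the blue cup, set it down with about 6 N, opened the jaws in small steps and moved the arm away.

- **Position:** in the last pictures the red cap was at (0.506, -0.295) from the top camera and (0.505, -0.298) from the side camera. The pad centre was measured at (0.5055, -0.2957), so the two views differ by about 3 mm, near the calibration error.
- **Stillness:** pictures taken about 1 s apart with the arm clear showed no movement of the cup beyond image noise.
- **Blue cup:** it stayed where it was, at (0.537, -0.032), within 0.5 mm of its start position.

No check failed. The only fix along the way was before the grasp, where the arm's lag and overshoot left it a few millimetres off and I re-centred it.

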